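# Sweep loose lamp collars into the parts tray

## Task

Three loose brass lamp collars (flat rings) are lying about on the repair bench. Sweep them with the fingers, sliding flat along the bench without picking them up, through the open side of the metal parts tray until all three lie flat and wholly inside it. Leave the other things on the bench standing or lying where they are.

Things in the scene. Friction and masses are not known exactly. Their poses are not given: they have to be found in the camera images.
- collar0: one of three identical plain brass lamp collars: a flat ring, 38 mm outside diameter, 22 mm hole, 14 mm high, about 70 g, lying loose on the bench; origin at the centre of its underside, z up
- collar1: one of three identical plain brass lamp collars: a flat ring, 38 mm outside diameter, 22 mm hole, 14 mm high, about 70 g, lying loose on the bench; origin at the centre of its underside, z up
- collar2: one of three identical plain brass lamp collars: a flat ring, 38 mm outside diameter, 22 mm hole, 14 mm high, about 70 g, lying loose on the bench; origin at the centre of its underside, z up
- tray: dark steel parts tray fixed to the bench, floor level with the bench (no step or lip). Walls 26 mm high, 4 mm thick, on three sides; its own -y side is fully open. Inside 200 mm (its x) by 130 mm (its y). Origin: centre of the inner floor. Side walls begin at x = -100 and +100 mm, back wall at y = +65 mm, the open mouth is the edge y = -65 mm; y points from mouth to back wall
- finial: bystander, often in the way between the collars and the tray: small turned brass finial standing upright, 52 mm tall, widest diameter 32 mm, tapering to a point; origin at the centre of its underside
- wax_tin: bystander: round tin, 59 mm diameter, 26 mm high, green with steel lid; origin at the centre of its underside
- lampholder: bystander: small upright lampholder, 34 mm diameter black foot with narrower brass top, 40 mm tall; origin at the centre of its underside
- screwdriver: bystander: red-handled screwdriver, about 200 mm long, lying roughly along the y direction on the far side; handle (26 mm thick) towards -y; origin at the middle of its length, at bench height
Mind the look-alikes: they are no part of the job. What is shaped like the collar1 but black or green is not meant.

How it is judged:
At the end, for the whole second after the job is handed in: All three collars lie flat and at rest on the tray's floor, wholly inside its walls and mouth edge (within 2 mm), and every bystander is within 15 mm of where it started and not tipped over (x of collar0 in the frame of tray between -0.083 and 0.083 m and y of collar0 in the frame of tray between -0.048 and 0.049 m and height (world z) of each of collar0, collar1, collar2 below 0.005 m and angle between each of collar0, collar1, collar2's own z axis and vertical below 0.15 rad and linear speed of each of collar0, collar1, collar2 below 0.01 m/s and x of collar1 in the frame of tray between -0.083 and 0.083 m and y of collar1 in the frame of tray between -0.048 and 0.049 m and x of collar2 in the frame of tray between -0.083 and 0.083 m and y of collar2 in the frame of tray between -0.048 and 0.049 m and distance of each of finial, wax_tin, lampholder, screwdriver from where it was at the start of the episode below 0.015 m and angle between each of finial, wax_tin, lampholder's own z axis and vertical below 0.3 rad); the robot touches nothing.
It fails at once if a collar is lifted or stacked: its underside centre more than 10 mm above the bench (height (world z) of any of collar0, collar1, collar2 above 0.01 m).
It fails at once if a bystander is moved by more than 15 mm or knocked over (distance of any of finial, wax_tin, lampholder, screwdriver from where it was at the start of the episode above 0.015 m or angle between any of finial, wax_tin, lampholder's own z axis and vertical above 0.3 rad).
It also fails if it takes over 67 s, if anything falls off the work surface, if the arm or the gripper's body presses on something with over 40 N, if the wrist force passes 120 N, or if a joint passes its speed limit or range.

## Robot

A 6-joint arm with a two-finger parallel gripper is mounted at the origin on the work surface. World frame = base frame: x ahead of the robot, y to its left, z up, the work surface at z = 0. Lengths are in m, angles in rad, forces in N, time in s.
With the tool pointing down it reaches from about 0.275 to 0.75 m from the base axis. Payload 10.2 kg.
Tool frame: the origin (TCP) lies midway between the tips of the shut fingers; the grasp point (between the pads) lies 19 mm behind it; z points along the fingers, y is the line along which they close (so a half turn about z gives the same grasp; the last joint's range is limited). The gripper opens to 88 mm and grips with 3 to 60 N. Pads are 18 mm wide; open, the fingers measure 123 mm over their backs; the gripper's body (75 mm by 187 mm) begins 45 mm behind the grasp point.
Start: joints at [-0.223, 0.313, 1.498, -0, 1.331, -0.223], TCP at [0.525, -0, 0.239] pointing down, gripper open.
Joint ranges: [-2.94, 2.94], [-0.97, 2.17], [0.19, 2.56], [-1.23, 4.37], [0.02, 3.11], [-2.88, 2.88]. Speed limits (rad/s): [2.39, 2.39, 3.01, 3.14, 3.14, 3.14].

## Interface

Orientations are given as a rotation vector (axis times angle).
In Python, from plant import * gives the robot as it stands.
- The arm moves only by the shell command python3 -m crank 'ROWS' [FORCE]. ROWS is JSON, a list of rows, each an object with "delta_pos": the shift along the tool's x, y, z as a fraction of full scale, a list of three; "dr": the turn, a rotation vector about the tool's x, y, z as a fraction of full scale, a list of three; "grip": the finger opening in mm, from 0 to 88.1. In form: [{"delta_pos": [dx, dy, dz], "dr": [ax, ay, az], "grip": grip}, ...]. A call has 1 to 12 rows; each row is the pose to reach, as a shift and turn from the pose commanded when the call began, along the tool's axes at that moment, turning the shorter way round; what a row does not reach only later rows make up. Full scale, the value 1, is 150 mm for a shift and pi rad for a turn. A row lasts 1/8 s, in which the tool goes at most 62.5 mm and 10.7 degrees, less where a joint would pass 70% of its speed; a pose out of reach is approached as far as the arm can. A call with a number of a shift or a turn outside -1 to 1 is refused whole. A call with a gripper value outside its range is refused whole. The fingers move at their own pace and stop on an object; FORCE is the grip in N (left out, the last holds). Time passes only in rows, so rows that repeat a pose let the fingers close. It gives the time, the measured TCP pose, the force, the opening and the grip force at its end, in the units of the state.
- get_state(): the state, without advancing time (a new reading comes with each control period).
- snapshot(name): name is "scene" or "side" or "wrist"; returns the picture (480x640x3 uint8, blue, green, red); there is no depth.
- camera_info(name): a dict with "camera_matrix" (3x3 intrinsics, pixels), "k1" (the pictures are not rectified: a ray, as slopes to the right and down, at radius r is drawn at 1 + k1 r^2 times it, then the intrinsics apply), "origin" and "rotation" of the camera in the world. Camera axes: x right, y up, looking along -z (the intrinsics and any distortion apply to the point x, -y, -z); pixel columns grow to the right and rows downward; lengths in m; the calibration is good to about 2 mm. A picture is of the moment at which its call begins: read the wrist's pose just before it. camera_info takes no time and is no camera call; for the wrist camera it gives the pose at the moment of the call.
- sign_off(): hands the job in; it is judged then, once.
The state is a dict: "time": time; "joint_pos": joint angles; "joint_velocities": joint speeds; "joint_torque": joint torques, N m; "position": TCP position; "tool_rot": TCP orientation; "wrist_force": force on the tool from outside, world axes, zero at the start; "ft_torque": the same for the moment, N m; "opening": finger opening in m; "finger_force": force on a finger pad.
Only numpy, scipy, OpenCV 4.12 (cv2) and the standard library are available. Lean on these libraries where they do the work, as an engineer would, in place of code of your own. Each camera call takes 0.05 s, during which the arm holds its last target. There are 200 camera calls.

## Working session

There is one attempt and no reset: what is moved stays moved. The work goes in short steps, Python scripts to look and compute and a shell command to move; the robot and the scene stay as the last step left them, time stands still between calls to the robot, and variables do not carry over. Pictures are saved under pics/ and viewed, at most 10 in all, crops included, and the job is handed in when it is done.

```bash
ls; mkdir -p pics; python3 - <<'E'
from plant import *
import cv2
for n in("scene","side"):
    im=snapshot(n); cv2.imwrite(f"pics/{n}0.png",im)
    print(camera_info(n))
s=get_state(); print(s)
E
```

```text
pics
{'camera_matrix': array([[571.86984556,   0.        , 318.45355633],
       [  0.        , 571.86984556, 244.08109539],
       [  0.        ,   0.        ,   1.        ]]), 'k1': -0.031989875876179054, 'origin': array([1.0212182 , 0.27928085, 0.61521402]), 'rotation': array([0.43865246, 0.79448622, 2.01499079])}
{'camera_matrix': array([[493.11059147,   0.        , 312.73166856],
       [  0.        , 493.11059147, 236.0398392 ],
       [  0.        ,   0.        ,   1.        ]]), 'k1': -0.13254711018950502, 'origin': array([0.46624306, 0.52997052, 0.64901275]), 'rotation': array([ 0.0756475 , -1.04248801, -2.8277023 ])}
{'time': 0.1, 'joint_pos': array([-2.23407236e-01,  3.13411679e-01,  1.49835691e+00,  8.83023194e-06,
        1.33099333e+00, -2.23377161e-01]), 'joint_velocities': array([-0.00140994, -0.00280341, -0.00205578, -0.00132074,  0.00010545,
        0.00060631]), 'joint_torque': array([ 3.19868399e-03, -4.02814186e+01, -2.52645475e+01,  6.95334817e-02,
        3.42543027e-02, -5.51177254e-05]), 'position': array([5.24782864e-01, 3.55489552e-05, 2.38210856e-01]), 'tool_rot': array([-2.22077424e+00, -2.22070278e+00,  9.67028495e-04]), 'wrist_force': array([-0.38918657,  0.6590055 , -0.55812947]), 'ft_torque': array([0.01562804, 0.01975705, 0.02425763]), 'finger_force': 0.0, 'opening': 0.08836113569325005}
```

View pics/scene0.png

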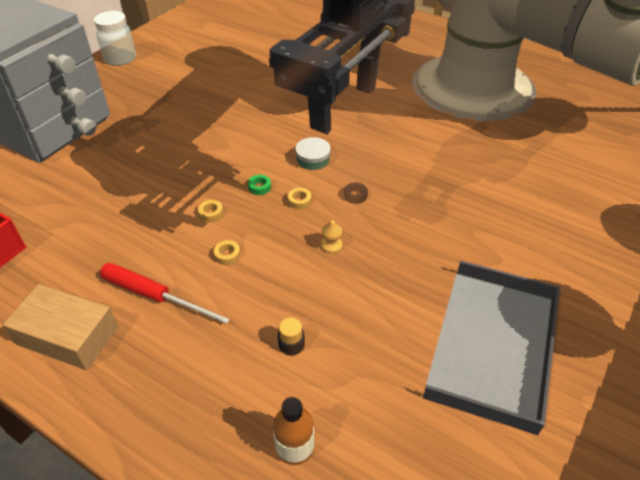

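View pics/side0.png

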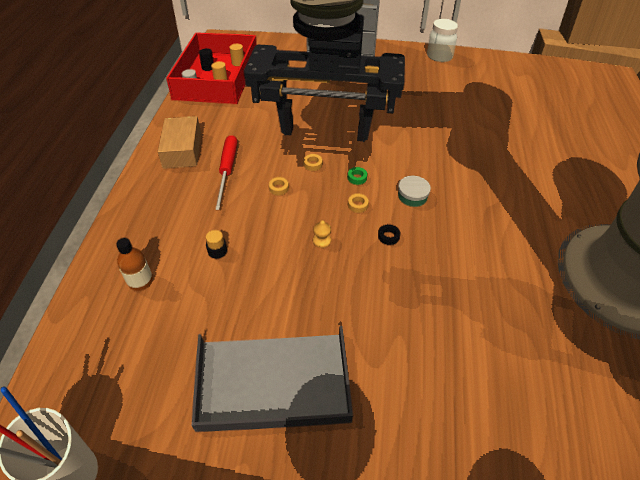

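The scene view shows brass collars at (210,211), (227,252) and (299,198). The green ring is at (260,184), the black one at (356,193), the finial base at (332,246), and the tray mouth runs from (462,266) to (430,397). The side view has the collars at (313,162), (279,185) and (358,203), with the tray mouth from (203,337) to (341,328).

```bash
cat > h.py <<'E'
from plant import *
import cv2, numpy as np
from scipy.spatial.transform import Rotation as R
def w(n,uv,z,c=None):
    c=c or camera_info(n); K=c["camera_matrix"]; r=R.from_rotvec(c["rotation"])
    p=cv2.undistortPoints(np.array([[uv]],float),K,np.array([c["k1"],0,0,0]))[0,0]
    d=r.apply([p[0],-p[1],-1]); o=c["origin"]
    return (o+d*(z-o[2])/d[2])[:2]
def rings(n,im):
    "brass blobs as world points of the ring centre, by hull of the yellow mask"
    h=cv2.cvtColor(im,cv2.COLOR_BGR2HSV)
    m=cv2.inRange(h,(17,110,90),(32,255,255))
    m=cv2.morphologyEx(m,cv2.MORPH_CLOSE,np.ones((3,3)))
    out=[]
    for c in cv2.findContours(m,cv2.RETR_EXTERNAL,cv2.CHAIN_APPROX_NONE)[0]:
        x,y,a,b=cv2.boundingRect(c)
        if a>9 and b>7: out.append(((x+a/2-.5,y+b/2-.5),(a,b),w(n,(x+a/2-.5,y+b/2-.5),.007).round(4)))
    return out
E
python3 - <<'E'
from h import *
for n in("scene","side"):
    im=cv2.imread(f"pics/{n}0.png"); print(n)
    for r in rings(n,im): print(*r)
P={"scene":dict(green=(260,184,.007),black=(356,193,.007),tin=(313,148,.026),finial=(332,247,0.003),fintip=(332,220,.052),lamp=(291,347,.005),lamptop=(291,325,.04),sdtip=(228,321,.004),sdend=(104,270,.013),ml=(462,266,.026),mr=(430,397,.026),bl=(558,287,.026),br=(541,427,.026)),
"side":dict(green=(357.5,176,.007),black=(389,235,.007),tin=(414.5,187,.026),finial=(322,243,.003),fintip=(322,221,.052),lamp=(217,252,.005),lamptop=(215,236,.04),sdtip=(219,208,.004),sdend=(231,138,.013),ml=(341,326,.026),mr=(201,336,.026),bl=(350,417,.026),br=(194,426,.026))}
for k in P["scene"]: print(k,*[w(n,P[n][k][:2],P[n][k][2]).round(4) for n in P])
E
```

```text
scene
(290.0, 330.0) (23, 27) [0.687  0.0257]
(67.0, 321.5) (79, 56) [ 0.8315 -0.2265]
(226.0, 251.5) (27, 24) [ 0.624  -0.1284]
(331.0, 236.0) (21, 33) [ 0.5169 -0.0167]
(210.0, 210.5) (25, 22) [ 0.5699 -0.2029]
(299.0, 197.5) (25, 22) [ 0.472  -0.1032]
(259.0, 184.0) (25, 23) [ 0.4795 -0.1757]
(432.0, 8.5) (37, 18) [-0.2568 -0.2056]
side
(214.0, 239.5) (17, 20) [0.7092 0.0175]
(321.5, 233.0) (18, 27) [ 0.5287 -0.0216]
(358.0, 202.5) (21, 18) [ 0.472  -0.1033]
(278.0, 185.5) (19, 18) [ 0.6245 -0.1279]
(312.5, 162.0) (18, 17) [ 0.5693 -0.2027]
(218.5, 70.0) (14, 17) [ 0.8477 -0.5174]
(236.0, 54.5) (13, 22) [ 0.823 -0.597]
green [ 0.4787 -0.1744] [ 0.4783 -0.1741]
black [ 0.4148 -0.0325] [ 0.4131 -0.0326]
tin [ 0.3743 -0.1394] [ 0.3722 -0.1382]
finial [ 0.5318 -0.0059] [ 0.5255 -0.0028]
fintip [ 0.5269 -0.0099] [ 0.5268 -0.0088]
lamp [0.7064 0.0403] [0.6977 0.042 ]
lamptop [0.6984 0.0364] [0.6971 0.0364]
sdtip [ 0.7168 -0.0516] [ 0.7212 -0.059 ]
sdend [ 0.7459 -0.2462] [ 0.7457 -0.2491]
ml [0.4856 0.1732] [0.4769 0.167 ]
mr [0.6884 0.2188] [0.6735 0.2112]
bl [0.4519 0.2957] [0.4516 0.2995]
br [0.6571 0.3373] [0.6476 0.34  ]
```

```bash
python3 -m crank '[{"delta_pos":[-0.923,-0.352,0.9],"dr":[0,0,0],"grip":20},{"delta_pos":[-0.923,-0.352,0.9],"dr":[0,0,0],"grip":20},{"delta_pos":[-0.923,-0.352,0.9],"dr":[0,0,0],"grip":20},{"delta_pos":[-0.923,-0.352,0.9],"dr":[0,0,0],"grip":20},{"delta_pos":[-0.923,-0.352,0.9],"dr":[0,0,0],"grip":20},{"delta_pos":[-0.923,-0.352,0.9],"dr":[0,0,0],"grip":20},{"delta_pos":[-0.923,-0.352,0.9],"dr":[0,0,0],"grip":20}]' 10
```

```text
time: 0.98
position: [0.4729, -0.1377, 0.1046]
tool_rot: [2.219, 2.222, 0.001]
wrist_force: [0.2, -0.1, 0.1]
opening: 0.0214
finger_force: 0.0
```

```bash
python3 - <<'E'
from h import *
cv2.imwrite("pics/w1.png",snapshot("wrist"))
E
```

```text
(no output)
```

View pics/w1.png

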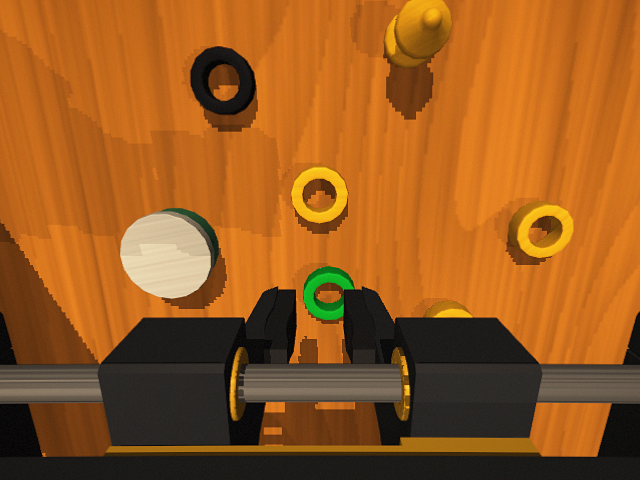

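The wrist view has collar A at (320,195), centred on the finger gap at about column 320. The green ring is behind it at (329,293). I'll lower between them and push.

```bash
python3 -m crank '[{"delta_pos":[-0.003,0,0.3],"dr":[0,0,0],"grip":20},{"delta_pos":[-0.003,0,0.55],"dr":[0,0,0],"grip":20},{"delta_pos":[-0.003,0,0.66],"dr":[0,0,0],"grip":20},{"delta_pos":[-0.003,0,0.66],"dr":[0,0,0],"grip":20},{"delta_pos":[-0.003,0,0.66],"dr":[0,0,0],"grip":20}]'; python3 -m crank '[{"delta_pos":[0.06,0,0],"dr":[0,0,0],"grip":20},{"delta_pos":[0.14,0,0],"dr":[0,0,0],"grip":20},{"delta_pos":[0.23,0,0],"dr":[0,0,0],"grip":20},{"delta_pos":[0.32,0,0],"dr":[0,0,0],"grip":20},{"delta_pos":[0.41,0,0],"dr":[0,0,0],"grip":20},{"delta_pos":[0.5,0,0],"dr":[0,0,0],"grip":20},{"delta_pos":[0.6,0,0],"dr":[0,0,0],"grip":20},{"delta_pos":[0.7,0,0],"dr":[0,0,0],"grip":20},{"delta_pos":[0.8,0,0],"dr":[0,0,0],"grip":20},{"delta_pos":[0.9,0,0],"dr":[0,0,0],"grip":20},{"delta_pos":[0.97,0,0],"dr":[0,0,0],"grip":20},{"delta_pos":[1,0,0],"dr":[0,0,0],"grip":20}]'; python3 - <<'E'
from h import *
im=snapshot("side");cv2.imwrite("pics/s2.png",im)
for n in ("scene","side"):
    print(n,[(r[1],r[2].tolist()) for r in rings(n,snapshot(n))])
E
```

```text
time: 1.65
position: [0.473, -0.1392, 0.006]
tool_rot: [2.22, 2.22, 0.001]
wrist_force: [0.5, 0.4, 1.5]
opening: 0.0202
finger_force: 0.0
time: 3.15
position: [0.4722, 0.0117, 0.0047]
tool_rot: [-2.221, -2.222, 0.0]
wrist_force: [-0.4, -2.3, 1.7]
opening: 0.0198
finger_force: 1.2
scene [((23, 27), [0.687, 0.0257]), ((101, 64), [0.8343, -0.2427]), ((27, 25), [0.6247, -0.1278]), ((21, 26), [0.523, -0.013]), ((25, 25), [0.4708, 0.037]), ((25, 23), [0.5691, -0.2036]), ((11, 13), [0.4121, -0.0506]), ((25, 11), [0.4675, -0.1846])]
side [((22, 22), [0.4719, 0.0373]), ((18, 15), [0.5271, -0.0082]), ((17, 20), [0.7092, 0.0175]), ((12, 8), [0.5116, -0.0877]), ((19, 18), [0.6245, -0.1279]), ((17, 16), [0.5705, -0.2041]), ((39, 18), [0.4933, -0.2519]), ((48, 28), [0.4865, -0.256]), ((15, 17), [0.8464, -0.5175]), ((13, 22), [0.823, -0.597])]
```

```bash
python3 -m crank '[{"delta_pos":[0.07,0,0],"dr":[0,0,0],"grip":20},{"delta_pos":[0.075,-0.02,0],"dr":[0,0,0.04],"grip":20},{"delta_pos":[0.12,-0.01,0],"dr":[0,0,0.056],"grip":20},{"delta_pos":[0.22,0.03,0],"dr":[0,0,0.056],"grip":20},{"delta_pos":[0.32,0.07,0],"dr":[0,0,0.056],"grip":20},{"delta_pos":[0.42,0.11,0],"dr":[0,0,0.056],"grip":20},{"delta_pos":[0.52,0.15,0],"dr":[0,0,0.056],"grip":20},{"delta_pos":[0.62,0.19,0],"dr":[0,0,0.056],"grip":20},{"delta_pos":[0.72,0.23,0],"dr":[0,0,0.056],"grip":20},{"delta_pos":[0.82,0.27,0],"dr":[0,0,0.056],"grip":20},{"delta_pos":[0.91,0.306,0],"dr":[0,0,0.056],"grip":20},{"delta_pos":[0.957,0.324,0],"dr":[0,0,0.056],"grip":20}]'; python3 - <<'E'
from h import *
im=snapshot("side");cv2.imwrite("pics/s3.png",im)
for n in ("scene","side"):
    print(n,[(r[1],r[2].tolist()) for r in rings(n,snapshot(n))][:6])
E
```

```text
time: 4.8
position: [0.5211, 0.1555, 0.0047]
tool_rot: [2.407, 2.018, 0.0]
wrist_force: [0.0, -1.3, 0.8]
opening: 0.0203
finger_force: 0.3
scene [((23, 27), [0.687, 0.0257]), ((102, 65), [0.8341, -0.2439]), ((29, 38), [0.5169, 0.1783]), ((14, 12), [0.4671, 0.1128]), ((27, 24), [0.624, -0.1284]), ((21, 32), [0.5178, -0.0162])]
side [((25, 26), [0.5245, 0.1818]), ((48, 16), [0.5472, -0.0043]), ((17, 20), [0.7092, 0.0175]), ((55, 12), [0.5488, -0.0223]), ((15, 17), [0.8464, -0.5175]), ((13, 22), [0.823, -0.597])]
```

View pics/s3.png

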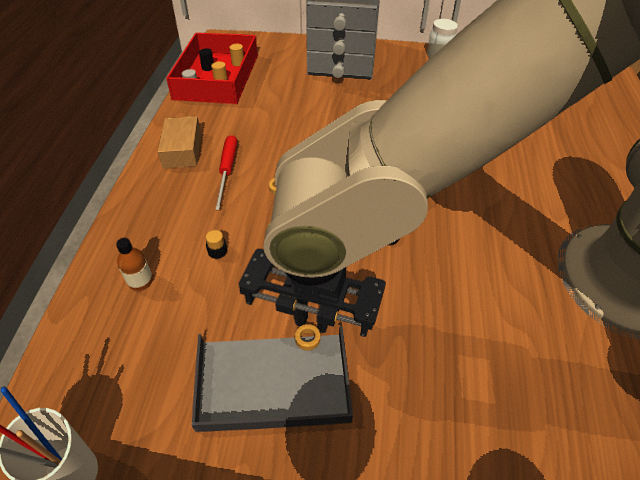

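Collar A is at (308,337), just entering the mouth, clear of the wall end at (341,327). I'll push it home, back off and lift.

```bash
python3 -m crank '[{"delta_pos":[0.09,-0.016,0],"dr":[0,0,0],"grip":20},{"delta_pos":[0.18,-0.032,0],"dr":[0,0,0],"grip":20},{"delta_pos":[0.27,-0.055,0],"dr":[0,0,0],"grip":20},{"delta_pos":[0.36,-0.08,0],"dr":[0,0,0],"grip":20},{"delta_pos":[0.44,-0.1,0],"dr":[0,0,0],"grip":20},{"delta_pos":[0.5,-0.115,0],"dr":[0,0,0],"grip":20},{"delta_pos":[0.54,-0.125,0],"dr":[0,0,0],"grip":20},{"delta_pos":[0.54,-0.125,0],"dr":[0,0,0],"grip":20},{"delta_pos":[0.42,-0.125,0],"dr":[0,0,0],"grip":20},{"delta_pos":[0.42,-0.125,-0.3],"dr":[0,0,0],"grip":20},{"delta_pos":[0.42,-0.125,-0.6],"dr":[0,0,-0.056],"grip":20},{"delta_pos":[0.42,-0.125,-0.6],"dr":[0,0,-0.056],"grip":20}]'; python3 - <<'E'
from h import *
im=snapshot("side");cv2.imwrite("pics/s4.png",im)
for n in ("scene","side"):
    print(n,[(r[1],r[2].tolist()) for r in rings(n,snapshot(n))][:6])
E
```

```text
time: 6.45
position: [0.5149, 0.219, 0.0977]
tool_rot: [2.219, 2.219, 0.008]
wrist_force: [0.4, -0.0, -0.1]
opening: 0.0203
finger_force: 0.0
scene [((23, 27), [0.687, 0.0257]), ((31, 29), [0.5199, 0.265]), ((102, 65), [0.8341, -0.2439]), ((27, 25), [0.6247, -0.1278]), ((21, 32), [0.516, -0.0173]), ((11, 14), [0.3417, 0.1749])]
side [((27, 25), [0.5199, 0.2617]), ((10, 8), [0.5808, 0.0784]), ((17, 19), [0.7095, 0.0164]), ((61, 19), [0.5448, -0.031]), ((31, 13), [0.5869, -0.0515]), ((42, 12), [0.518, -0.0645])]
```

```bash
python3 -m crank '[{"delta_pos":[-1,0.36,0],"dr":[0,0,0],"grip":20},{"delta_pos":[-1,0.36,0],"dr":[0,0,0],"grip":20},{"delta_pos":[-1,0.36,0],"dr":[0,0,0],"grip":20}]'; python3 -m crank '[{"delta_pos":[-1,0.367,0],"dr":[0,0,0],"grip":20},{"delta_pos":[-1,0.367,0],"dr":[0,0,0],"grip":20},{"delta_pos":[-1,0.367,0],"dr":[0,0,0],"grip":20}]'; python3 -m crank '[{"delta_pos":[-0.547,0,0],"dr":[0,0,0],"grip":20},{"delta_pos":[-0.547,0,0],"dr":[0,0,0],"grip":20},{"delta_pos":[-0.547,0,0],"dr":[0,0,0],"grip":20},{"delta_pos":[-0.547,0,0],"dr":[0,0,0],"grip":20}]'; python3 - <<'E'
from h import *
for n in ("scene","side","wrist"):
    im=snapshot(n)
    print(n,[(r[1],r[2].tolist()) for r in rings(n,im)][:9])
E
```

```text
time: 6.98
position: [0.5672, 0.067, 0.0931]
tool_rot: [-2.224, -2.217, 0.003]
wrist_force: [-0.6, 0.6, -0.4]
opening: 0.0201
finger_force: 0.0
time: 7.35
position: [0.6221, -0.0832, 0.0928]
tool_rot: [-2.224, -2.216, 0.002]
wrist_force: [0.3, 0.4, -0.3]
opening: 0.02
finger_force: 0.0
time: 7.85
position: [0.6222, -0.1605, 0.0942]
tool_rot: [-2.219, -2.222, 0.0]
wrist_force: [0.4, 0.2, -0.0]
opening: 0.0201
finger_force: 0.0
scene [((23, 27), [0.687, 0.0257]), ((31, 29), [0.5199, 0.265]), ((102, 65), [0.8341, -0.2439]), ((27, 24), [0.624, -0.1284]), ((21, 33), [0.5169, -0.0167]), ((25, 22), [0.5682, -0.2043]), ((25, 23), [0.4795, -0.1757]), ((14, 25), [0.5121, -0.3035]), ((21, 20), [0.5091, -0.3615])]
side [((27, 25), [0.5199, 0.2617]), ((17, 20), [0.7092, 0.0175]), ((18, 27), [0.5285, -0.0193]), ((20, 18), [0.6236, -0.128]), ((18, 17), [0.5693, -0.2027]), ((14, 17), [0.8477, -0.5174]), ((14, 23), [0.8223, -0.5996]), ((17, 10), [-0.2386, -1.1377]), ((12, 16), [0.82, -0.8829])]
wrist [((135, 10), [0.7394, -0.3263]), ((19, 74), [0.6829, -0.2712]), ((13, 74), [0.5612, -0.2714]), ((13, 44), [0.8428, -0.2018]), ((51, 44), [0.5678, -0.2011]), ((59, 60), [0.6246, -0.1296]), ((49, 21), [0.5294, -0.023])]
```

```bash
python3 -m crank '[{"delta_pos":[-0.023,0.013,0.3],"dr":[0,0,0],"grip":20},{"delta_pos":[-0.023,0.013,0.5],"dr":[0,0,0],"grip":20},{"delta_pos":[-0.023,0.013,0.593],"dr":[0,0,0],"grip":20},{"delta_pos":[-0.023,0.013,0.593],"dr":[0,0,0],"grip":20},{"delta_pos":[-0.023,0.013,0.593],"dr":[0,0,0],"grip":20}]'; python3 -m crank '[{"delta_pos":[0.06,0,0],"dr":[0,0,0],"grip":20},{"delta_pos":[0.14,0,0],"dr":[0,0,0],"grip":20},{"delta_pos":[0.23,0,0],"dr":[0,0,0],"grip":20},{"delta_pos":[0.32,0,0],"dr":[0,0,0],"grip":20},{"delta_pos":[0.41,0,0],"dr":[0,0,0],"grip":20},{"delta_pos":[0.5,0,0],"dr":[0,0,0],"grip":20},{"delta_pos":[0.6,0,0],"dr":[0,0,0],"grip":20},{"delta_pos":[0.7,0,0],"dr":[0,0,0],"grip":20},{"delta_pos":[0.8,0,0],"dr":[0,0,0],"grip":20},{"delta_pos":[0.9,0,0],"dr":[0,0,0],"grip":20},{"delta_pos":[0.97,0,0],"dr":[0,0,0],"grip":20},{"delta_pos":[1,0,0],"dr":[0,0,0],"grip":20}]'; python3 - <<'E'
from h import *
im=snapshot("side");cv2.imwrite("pics/s5.png",im)
for n in ("scene","side"):
    print(n,[(r[1],r[2].tolist()) for r in rings(n,snapshot(n))][:9])
E
```

```text
time: 8.62
position: [0.6251, -0.1656, 0.0072]
tool_rot: [2.22, 2.22, 0.001]
wrist_force: [0.6, 0.5, -0.5]
opening: 0.0201
finger_force: 0.0
time: 10.12
position: [0.6244, -0.0149, 0.0058]
tool_rot: [-2.221, -2.222, 0.0]
wrist_force: [-0.4, -1.8, 1.7]
opening: 0.02
finger_force: 1.1
scene [((23, 27), [0.687, 0.0257]), ((31, 29), [0.5199, 0.265]), ((102, 65), [0.8341, -0.2439]), ((28, 27), [0.6241, 0.0099]), ((11, 9), [0.6134, -0.0293]), ((18, 21), [0.5975, -0.081]), ((10, 9), [0.5467, -0.03]), ((17, 29), [0.5188, -0.0121]), ((25, 22), [0.5699, -0.2029])]
side [((27, 25), [0.5199, 0.2617]), ((22, 20), [0.624, 0.0105]), ((17, 20), [0.7092, 0.0175]), ((18, 27), [0.5285, -0.0193]), ((15, 14), [0.6781, -0.0681]), ((18, 13), [0.5701, -0.2087]), ((50, 25), [0.7529, -0.3046]), ((15, 17), [0.8464, -0.5175]), ((13, 22), [0.823, -0.597])]
```

```bash
python3 -m crank '[{"delta_pos":[0.06,0,0],"dr":[0,0,0],"grip":20},{"delta_pos":[0.14,0,0],"dr":[0,0,0],"grip":20},{"delta_pos":[0.23,0,0],"dr":[0,0,0],"grip":20},{"delta_pos":[0.32,0,0],"dr":[0,0,0],"grip":20},{"delta_pos":[0.41,0,0],"dr":[0,0,0],"grip":20},{"delta_pos":[0.5,0,0],"dr":[0,0,0],"grip":20},{"delta_pos":[0.6,0,0],"dr":[0,0,0],"grip":20},{"delta_pos":[0.7,0,0],"dr":[0,0,0],"grip":20},{"delta_pos":[0.8,0,0],"dr":[0,0,0],"grip":20},{"delta_pos":[0.9,0,0],"dr":[0,0,0],"grip":20},{"delta_pos":[0.97,0,0],"dr":[0,0,0],"grip":20},{"delta_pos":[1,0,0],"dr":[0,0,0],"grip":20}]'; python3 - <<'E'
from h import *
im=snapshot("side");cv2.imwrite("pics/s6.png",im)
for n in ("scene","side"):
    print(n,[(r[1],r[2].tolist()) for r in rings(n,snapshot(n))][:9])
E
```

```text
time: 11.78
position: [0.6244, 0.1351, 0.0058]
tool_rot: [2.221, 2.222, -0.0]
wrist_force: [0.2, -0.0, 0.7]
opening: 0.02
finger_force: 0.2
scene [((28, 32), [0.6219, 0.1615]), ((23, 27), [0.687, 0.0257]), ((31, 29), [0.5199, 0.265]), ((18, 23), [0.5979, 0.0954]), ((103, 65), [0.8344, -0.2444]), ((21, 32), [0.5178, -0.0162]), ((25, 22), [0.5699, -0.2029]), ((32, 68), [0.3595, 0.1468]), ((25, 15), [0.4716, -0.1816])]
side [((27, 25), [0.5199, 0.2617]), ((24, 25), [0.6245, 0.1605]), ((18, 27), [0.5285, -0.0193]), ((48, 17), [0.7315, -0.0398]), ((59, 17), [0.731, -0.0548]), ((15, 17), [0.8464, -0.5175]), ((13, 22), [0.823, -0.597]), ((32, 61), [0.2103, -0.8307])]
```

View pics/s6.png

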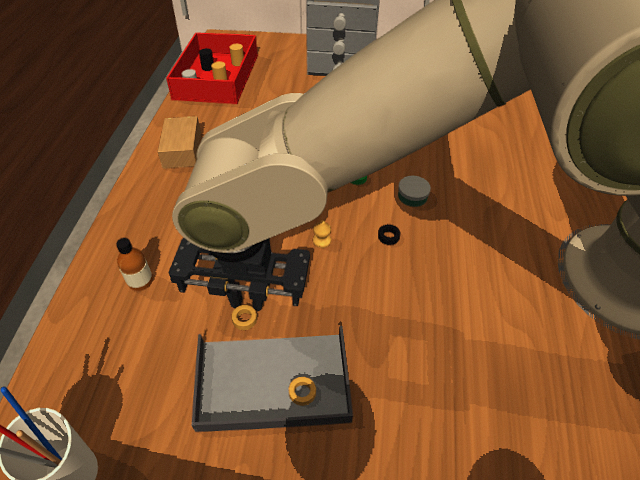

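Collar A lies inside the tray at (302,390). B is before the mouth at (244,317), clear of the wall end at (203,337). Next I push B home, back off and lift.

```bash
python3 -m crank '[{"delta_pos":[0.08,0,0],"dr":[0,0,0],"grip":20},{"delta_pos":[0.18,0,0],"dr":[0,0,0],"grip":20},{"delta_pos":[0.28,-0.01,0],"dr":[0,0,0],"grip":20},{"delta_pos":[0.38,-0.02,0],"dr":[0,0,0],"grip":20},{"delta_pos":[0.48,-0.03,0],"dr":[0,0,0],"grip":20},{"delta_pos":[0.58,-0.04,0],"dr":[0,0,0],"grip":20},{"delta_pos":[0.67,-0.05,0],"dr":[0,0,0],"grip":20},{"delta_pos":[0.74,-0.055,0],"dr":[0,0,0],"grip":20},{"delta_pos":[0.78,-0.06,0],"dr":[0,0,0],"grip":20},{"delta_pos":[0.78,-0.06,0],"dr":[0,0,0],"grip":20},{"delta_pos":[0.66,-0.06,0],"dr":[0,0,0],"grip":20},{"delta_pos":[0.66,-0.06,-0.3],"dr":[0,0,0],"grip":20}]'; python3 -m crank '[{"delta_pos":[-0.2,-0.05,-0.3],"dr":[0,0,0],"grip":20},{"delta_pos":[-1,-0.1,-0.3],"dr":[0,0,0],"grip":20},{"delta_pos":[-1,-0.1,-0.3],"dr":[0,0,0],"grip":20},{"delta_pos":[-1,-0.1,-0.3],"dr":[0,0,0],"grip":20}]';  python3 - <<'E'
from h import *
im=snapshot("side");cv2.imwrite("pics/s7.png",im)
for n in ("scene","side"):
    print(n,[(r[1],r[2].tolist()) for r in rings(n,snapshot(n))][:9])
E
```

```text
time: 13.42
position: [0.6138, 0.2306, 0.0481]
tool_rot: [-2.221, -2.216, 0.01]
wrist_force: [0.6, 1.0, -0.3]
opening: 0.0202
finger_force: 0.0
time: 13.92
position: [0.6002, 0.0785, 0.096]
tool_rot: [2.228, 2.215, -0.001]
wrist_force: [0.1, -0.1, 0.1]
opening: 0.0204
finger_force: 0.0
scene [((33, 32), [0.6154, 0.2783]), ((23, 27), [0.687, 0.0257]), ((31, 29), [0.5199, 0.265]), ((104, 66), [0.8346, -0.2433]), ((12, 11), [0.4965, 0.0384]), ((14, 15), [0.4652, -0.0223]), ((12, 10), [0.4173, 0.0389]), ((25, 22), [0.5699, -0.2029]), ((25, 23), [0.4795, -0.1757])]
side [((27, 25), [0.5199, 0.2617]), ((27, 30), [0.6159, 0.2778]), ((17, 19), [0.7095, 0.0164]), ((18, 24), [0.528, -0.016]), ((22, 17), [0.6836, -0.0485]), ((18, 13), [0.5701, -0.2087]), ((55, 26), [0.7695, -0.3301]), ((65, 28), [0.7662, -0.3531]), ((10, 15), [0.854, -0.5216])]
```

```bash
python3 -m crank '[{"delta_pos":[-1,-0.1,0],"dr":[0,0,0],"grip":20},{"delta_pos":[-1,-0.1,0],"dr":[0,0,0],"grip":20},{"delta_pos":[-1,-0.1,0],"dr":[0,0,0],"grip":20}]'; python3 -m crank '[{"delta_pos":[-1,-0.1,0],"dr":[0,0,0],"grip":20},{"delta_pos":[-1,-0.1,0],"dr":[0,0,0],"grip":20},{"delta_pos":[-1,-0.1,0],"dr":[0,0,0],"grip":20},{"delta_pos":[-1,-0.1,0],"dr":[0,0,0],"grip":20}]'; python3 -m crank '[{"delta_pos":[-0.113,-0.005,0],"dr":[0,0,0],"grip":20},{"delta_pos":[-0.113,-0.005,0],"dr":[0,0,0],"grip":20},{"delta_pos":[-0.113,-0.005,0],"dr":[0,0,0],"grip":20}]'; python3 - <<'E'
from h import *
for n in ("scene","side","wrist"):
    im=snapshot(n)
    print(n,[(r[1],r[2].tolist()) for r in rings(n,im)][:9])
E
```

```text
time: 14.45
position: [0.5851, -0.0683, 0.0957]
tool_rot: [2.222, 2.221, -0.0]
wrist_force: [-0.0, 0.1, 0.5]
opening: 0.02
finger_force: 0.0
time: 14.95
position: [0.5704, -0.2172, 0.0955]
tool_rot: [-2.223, -2.22, -0.0]
wrist_force: [0.1, 0.2, 0.5]
opening: 0.0201
finger_force: 0.0
time: 15.32
position: [0.5698, -0.2328, 0.0957]
tool_rot: [-2.22, -2.222, -0.0]
wrist_force: [0.1, 0.1, -0.1]
opening: 0.0202
finger_force: 0.0
scene [((33, 32), [0.6154, 0.2783]), ((23, 27), [0.687, 0.0257]), ((31, 29), [0.5199, 0.265]), ((100, 59), [0.8366, -0.239]), ((21, 33), [0.5169, -0.0167]), ((25, 22), [0.5699, -0.2029]), ((19, 16), [0.4839, -0.1666]), ((24, 8), [0.4649, -0.1875]), ((17, 16), [0.4277, -0.4676])]
side [((27, 25), [0.5199, 0.2617]), ((27, 30), [0.6159, 0.2778]), ((17, 20), [0.7092, 0.0175]), ((18, 26), [0.5286, -0.0204]), ((18, 16), [0.5695, -0.2042]), ((25, 11), [0.6305, -0.4825]), ((15, 17), [0.8464, -0.5175]), ((13, 22), [0.823, -0.597])]
wrist [((434, 17), [0.5704, -0.4038]), ((19, 74), [0.6303, -0.3445]), ((13, 73), [0.5081, -0.3441]), ((58, 60), [0.5702, -0.2048])]
```

```bash
python3 -m crank '[{"delta_pos":[-0.047,0,0],"dr":[0,0,0],"grip":20},{"delta_pos":[-0.047,0,0.3],"dr":[0,0,0],"grip":20},{"delta_pos":[-0.047,0,0.5],"dr":[0,0,0],"grip":20},{"delta_pos":[-0.047,0,0.6],"dr":[0,0,0],"grip":20},{"delta_pos":[-0.047,0,0.6],"dr":[0,0,0],"grip":20},{"delta_pos":[-0.047,0,0.6],"dr":[0,0,0],"grip":20}]'; python3 -m crank '[{"delta_pos":[0.06,0,0],"dr":[0,0,0],"grip":20},{"delta_pos":[0.14,0,0],"dr":[0,0,0],"grip":20},{"delta_pos":[0.23,0.01,0],"dr":[0,0,0],"grip":20},{"delta_pos":[0.32,0.025,0],"dr":[0,0,0],"grip":20},{"delta_pos":[0.41,0.04,0],"dr":[0,0,0],"grip":20},{"delta_pos":[0.5,0.055,0],"dr":[0,0,0],"grip":20},{"delta_pos":[0.6,0.07,0],"dr":[0,0,0],"grip":20},{"delta_pos":[0.7,0.085,0],"dr":[0,0,0],"grip":20},{"delta_pos":[0.8,0.1,0],"dr":[0,0,0],"grip":20},{"delta_pos":[0.9,0.11,0],"dr":[0,0,0],"grip":20},{"delta_pos":[0.97,0.12,0],"dr":[0,0,0],"grip":20},{"delta_pos":[1,0.12,0],"dr":[0,0,0],"grip":20}]'; python3 - <<'E'
from h import *
for n in ("scene","side"):
    print(n,[(r[1],r[2].tolist()) for r in rings(n,snapshot(n))][:9])
E
```

```text
time: 16.23
position: [0.5703, -0.241, 0.0071]
tool_rot: [2.22, 2.22, 0.001]
wrist_force: [0.7, 0.7, 0.2]
opening: 0.0198
finger_force: 0.0
time: 17.73
position: [0.5877, -0.0898, 0.0057]
tool_rot: [-2.221, -2.222, -0.0]
wrist_force: [1.0, -1.0, 0.8]
opening: 0.02
finger_force: 0.7
scene [((33, 32), [0.6154, 0.2783]), ((23, 27), [0.687, 0.0257]), ((31, 29), [0.5199, 0.265]), ((103, 65), [0.8344, -0.2444]), ((27, 25), [0.5879, -0.0658]), ((10, 10), [0.5714, -0.1165]), ((21, 33), [0.5169, -0.0167]), ((19, 19), [0.5554, -0.1694]), ((68, 27), [-0.2147, -0.2264])]
side [((27, 25), [0.5199, 0.2617]), ((27, 30), [0.6159, 0.2778]), ((17, 20), [0.7092, 0.0175]), ((18, 27), [0.5287, -0.0216]), ((21, 19), [0.5872, -0.0638]), ((36, 27), [0.6997, -0.4351]), ((15, 17), [0.8464, -0.5175]), ((13, 22), [0.823, -0.597]), ((38, 36), [-0.2657, -1.0478])]
```

```bash
python3 -m crank '[{"delta_pos":[0.06,0,0],"dr":[0,0,0],"grip":20},{"delta_pos":[0.14,0,0],"dr":[0,0,0],"grip":20},{"delta_pos":[0.23,0,0],"dr":[0,0,0],"grip":20},{"delta_pos":[0.32,0,0],"dr":[0,0,0],"grip":20},{"delta_pos":[0.41,0,0],"dr":[0,0,0],"grip":20},{"delta_pos":[0.5,0,0],"dr":[0,0,0],"grip":20},{"delta_pos":[0.6,0,0],"dr":[0,0,0],"grip":20},{"delta_pos":[0.7,0,0],"dr":[0,0,0],"grip":20},{"delta_pos":[0.8,0,0],"dr":[0,0,0],"grip":20},{"delta_pos":[0.9,-0.01,0],"dr":[0,0,0],"grip":20},{"delta_pos":[0.97,-0.02,0],"dr":[0,0,0],"grip":20},{"delta_pos":[1,-0.02,0],"dr":[0,0,0],"grip":20}]'; python3 -m crank '[{"delta_pos":[0.06,0,0],"dr":[0,0,0],"grip":20},{"delta_pos":[0.14,-0.01,0],"dr":[0,0,0],"grip":20},{"delta_pos":[0.23,-0.02,0],"dr":[0,0,0],"grip":20},{"delta_pos":[0.32,-0.03,0],"dr":[0,0,0],"grip":20},{"delta_pos":[0.41,-0.04,0],"dr":[0,0,0],"grip":20},{"delta_pos":[0.5,-0.05,0],"dr":[0,0,0],"grip":20},{"delta_pos":[0.6,-0.062,0],"dr":[0,0,0],"grip":20},{"delta_pos":[0.7,-0.075,0],"dr":[0,0,0],"grip":20},{"delta_pos":[0.8,-0.087,0],"dr":[0,0,0],"grip":20},{"delta_pos":[0.9,-0.1,0],"dr":[0,0,0],"grip":20},{"delta_pos":[0.97,-0.11,0],"dr":[0,0,0],"grip":20},{"delta_pos":[1,-0.11,0],"dr":[0,0,0],"grip":20}]';  python3 - <<'E'
from h import *
for n in ("scene","side"):
    print(n,[(r[1],r[2].tolist()) for r in rings(n,snapshot(n))][:9])
E
```

```text
time: 19.32
position: [0.5845, 0.0601, 0.0058]
tool_rot: [-2.221, -2.222, 0.0]
wrist_force: [0.8, -0.6, -0.3]
opening: 0.02
finger_force: 0.2
time: 20.82
position: [0.568, 0.2101, 0.0058]
tool_rot: [2.221, 2.222, -0.0]
wrist_force: [0.2, -0.4, -1.0]
opening: 0.0201
finger_force: 0.3
scene [((33, 32), [0.6154, 0.2783]), ((18, 33), [0.5617, 0.2419]), ((23, 27), [0.687, 0.0257]), ((31, 29), [0.5199, 0.265]), ((11, 14), [0.5241, 0.1828]), ((103, 65), [0.8344, -0.2444]), ((20, 32), [0.5182, -0.0168]), ((25, 12), [0.4685, -0.1838]), ((23, 63), [0.2377, 0.273])]
side [((27, 25), [0.5199, 0.2617]), ((27, 30), [0.6159, 0.2778]), ((26, 28), [0.5686, 0.2361]), ((47, 13), [0.6212, 0.0849]), ((55, 10), [0.6178, 0.0694]), ((12, 13), [-0.0341, -0.0809]), ((15, 19), [0.7113, 0.0167]), ((15, 17), [0.8464, -0.5175]), ((13, 22), [0.823, -0.597])]
```

One more 9 mm push, then back off, lift and look.

```bash
python3 -m crank '[{"delta_pos":[0.03,0,0],"dr":[0,0,0],"grip":20},{"delta_pos":[0.06,0,0],"dr":[0,0,0],"grip":20},{"delta_pos":[0.06,0,0],"dr":[0,0,0],"grip":20},{"delta_pos":[-0.08,0,0],"dr":[0,0,0],"grip":20},{"delta_pos":[-0.08,0,-0.3],"dr":[0,0,0],"grip":20},{"delta_pos":[-0.5,0,-0.7],"dr":[0,0,0],"grip":20},{"delta_pos":[-1,0,-1],"dr":[0,0,0],"grip":20},{"delta_pos":[-1,0,-1],"dr":[0,0,0],"grip":20},{"delta_pos":[-1,0,-1],"dr":[0,0,0],"grip":20},{"delta_pos":[-1,0,-1],"dr":[0,0,0],"grip":20}]'; python3 - <<'E'
from h import *
for n in ("scene","side"):
    im=snapshot(n);cv2.imwrite(f"pics/{n}9.png",im)
    print(n,[(r[1],r[2].tolist()) for r in rings(n,im)][:9])
E
```

```text
time: 22.18
position: [0.5676, 0.0593, 0.155]
tool_rot: [-2.221, -2.22, 0.001]
wrist_force: [0.2, 0.2, -0.6]
opening: 0.0203
finger_force: 0.0
scene [((33, 32), [0.6154, 0.2783]), ((31, 29), [0.5685, 0.2452]), ((23, 27), [0.687, 0.0257]), ((31, 29), [0.5199, 0.265]), ((103, 65), [0.8337, -0.2433]), ((22, 33), [0.5165, -0.0161]), ((25, 23), [0.4795, -0.1757]), ((13, 12), [0.2694, -0.0334]), ((15, 15), [0.3215, -0.1076])]
side [((27, 25), [0.5199, 0.2617]), ((28, 30), [0.6152, 0.2777]), ((26, 28), [0.5686, 0.2438]), ((18, 19), [0.7087, 0.0163]), ((18, 28), [0.5286, -0.0204]), ((10, 16), [0.852, -0.5146]), ((58, 26), [0.764, -0.6241]), ((65, 26), [0.7666, -0.6676])]
```

View pics/side9.png

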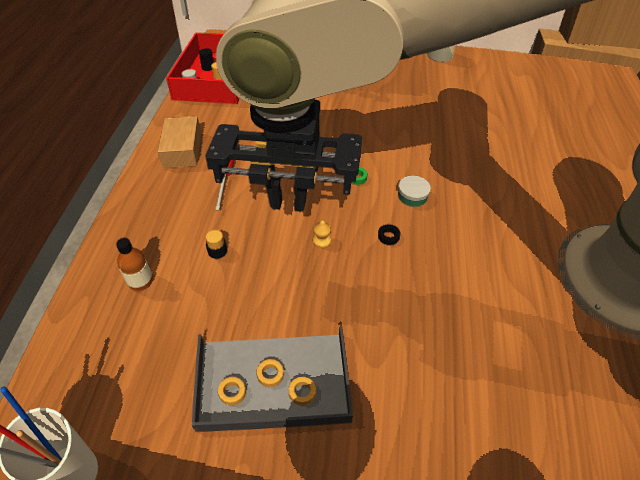

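View pics/scene9.png

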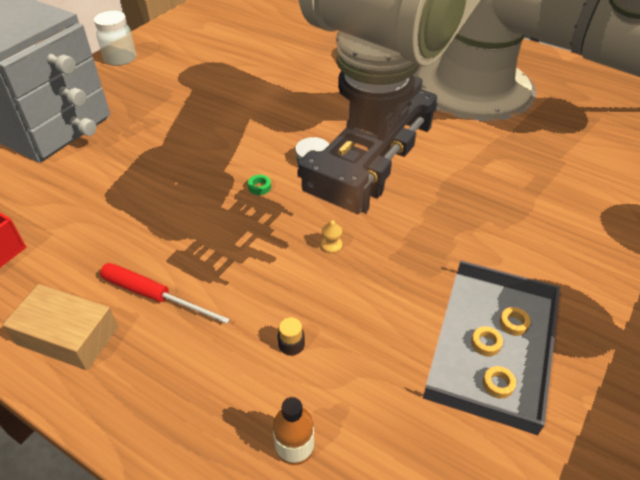

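Both views show all three collars flat inside the tray, in the scene view at (515,320), (488,341) and (500,381), well clear of the walls and mouth. The bystanders are at their original pixels and the arm is clear.

```bash
python3 -c "
from plant import *
print(sign_off())"
```

```text
the job is handed in; nothing more can be done
None
```

All three collars were swept flat into the tray, the last pictures show no bystander moved, and the job was handed in at about 22 s of the 67 s allowed; hand-in returned no verdict.

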